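# Refit the locating pin of a patty former's mould carriage

## Task

Take the pin with the tall straight round handle out of the white wash rack, feel with its foot over the top of the block on the mould carriage until it drops into the blind hole there, then press it straight down, pushing the plug before it, until its collar sits fully home on the block, and let go. The hole has no lead-in and its place is only known to a few millimetres, so feel gently: never push the pin against the carriage with more than 50 N. Leave the other two pins standing in the rack.

Things in the scene. Friction and masses are not known exactly. Their poses are not given: they have to be found in the camera images.
- pin_mid (a point): Pin to fit: steel, round, loose, 84 mm tall, 0.13 to 0.21 kg. From the foot up: shank 16 mm across, 30 mm long, square-edged; collar 30 mm across, 6 mm thick; straight handle 20 mm across, 48 mm tall. Point on the axis half-way up, 42 mm above the foot, 18 mm below the handle's middle; z towards the handle. It starts upright in a rack hole, collar on the rack, this point 56 mm above the table.
- knob_pin_mid (a point): Another pin, to be left in the rack: 14 mm shank, same collar, low mushroom knob 38 mm across; 56 mm tall. The point is on the axis half-way up, 28 mm above its foot.
- tee_pin_mid (a point): Another pin, to be left in the rack: 12 mm shank, same collar, slim stem with a 60 mm crossbar; 72 mm tall. The point is on the axis half-way up, 36 mm above its foot.
- rack: White plastic wash rack, fixed: block 90 mm (its x) by 230 mm (its y) by 44 mm high, with three 21 mm through holes in a row along its y, at -75, 0 and +75 mm; any pin may be in any of them. Origin at the centre of the underside, on the table; z up.
- carriage: Mould carriage, fixed: aluminium base plate 200 mm (its x) by 170 mm (its y) by 14 mm, a guide rod along each long side (up to 40 mm high), and in the middle, clamped at any angle on a round flange, a square aluminium block 80 x 80 mm, its flat top 80 mm above the table. Origin at the centre of the base plate's underside, on the table; z up. The block does not shift under the forces allowed.
- seat (a point): Point of the carriage 80 mm straight above its origin, at the height of the block's top face; axes as the carriage. The blind hole, in the centre of the block's top, is NOT here: the block is clamped off-centre on its flange, so the hole's centre lies 2.5 to 4 mm away from this point, in any horizontal direction. Hole 17.6 mm wide, sharp-edged, 44 mm deep. Pin home: foot 30 mm deep, pin_mid 12 mm above this height.
- plug (a point): Point of the carriage 6 mm below seat, about where the plug is: a black disc that closely fills the hole, its top 4 to 8 mm below the block's face at the start. So the foot first drops 4 to 8 mm in. A steady drag of about 9 N holds the plug; the pin must push it down ahead of itself all the way, and it stays where it is left (no spring).
Not all that is in view belongs to the job. Leave any green look-alike of the part that bears pin_mid alone. Leave any pink look-alike of the rack alone.

How it is judged:
On the way, in this order (a step that is already met when the one before it is completed fails the run):
1. the tall-handled pin has been lifted clear of the rack (z of pin_mid in the frame of rack above 0.09 m), for 0.1 s.
2. its foot has dropped more than 3 mm into the hole (z of pin_mid in the frame of carriage below 0.119 m and horizontal distance between pin_mid and carriage below 0.012 m), for 0.1 s.
At the end, for the whole second after the job is handed in: The tall-handled pin stands upright (within 0.06 rad) in the block's hole with its collar within 2 mm of the block's top face, at rest and released; the other two pins are within 20 mm of where they stood in the rack (z of pin_mid in the frame of carriage below 0.094 m and horizontal distance between pin_mid and carriage below 0.012 m and angle between pin_mid's own z axis and vertical below 0.06 rad and linear speed of pin below 0.01 m/s and distance of each of knob_pin_mid, tee_pin_mid from where it was at the start of the episode below 0.02 m); the robot touches nothing.
It fails at once if the pin was pushed against the carriage, its block or plug with more than 50 N (contact force between pin and carriage above 50 N).
It fails at once if one of the other pins was taken or knocked out of its place (more than 20 mm) (distance of any of knob_pin_mid, tee_pin_mid from where it was at the start of the episode above 0.02 m).
It also fails if it takes over 61 s, if anything falls off the work surface, if the arm or the gripper's body presses on something with over 40 N, if the wrist force passes 120 N, or if a joint passes its speed limit or range.

## Robot

A 7-joint arm with a two-finger parallel gripper is mounted at the origin on the work surface. World frame = base frame: x ahead of the robot, y to its left, z up, the work surface at z = 0. Lengths are in m, angles in rad, forces in N, time in s.
With the tool pointing down it reaches from about 0.425 to 1.025 m from the base axis. Payload 3.6 kg.
Tool frame: the origin (TCP) lies midway between the tips of the shut fingers; the grasp point (between the pads) lies env.tcp_to_grasp behind it (env.tcp_to_grasp is the distance from the TCP to the grasp point, in m); z points along the fingers, y is the direction in which the jaws open and shut (so a half turn about z gives the same grasp; the last joint's range is limited). The gripper opens to 85 mm and grips with 20 to 120 N. Pads are 22 mm wide; open, the fingers measure 114 mm over their backs; the gripper's body (76 mm by 85 mm) begins 54 mm behind the grasp point. The pads swing forward as they close: fully open they stand 13 mm farther back than shut.
Start: joints at [1.159, 0.591, 0.048, 1.609, -0.033, 0.943, -0.034], TCP at [0.227, -0.689, 0.231] pointing down, gripper open.
Joint ranges: [-2.69, 2.69], [-0.47, 2.24], [-1.27, 1.36], [0.19, 2.51], [-1.53, 4.68], [0.08, 2.07], [-3.09, 3.09]. Speed limits (rad/s): [2.57, 2.57, 3.14, 3.14, 3.14, 3.14, 3.14].

## Interface

Orientations are given as a unit quaternion [w, x, y, z].
In Python, from cell import env gives the robot as it stands. Calls block until the motion is done:
- env.move_to(position, orientation): joint-space move of the TCP to a pose.
- env.move_linear(position, rotation=None, velocity=0.15): straight line of the TCP; rotation=None keeps the orientation; velocity is the mean speed in m/s.
- env.move_joints(angles): joint-space move.
- env.set_gripper(opening, squeeze=None): finger opening in m; squeeze is the grip in N (None keeps the last); returns when the fingers have stopped.
- env.dwell(seconds).
- env.ik(position, orientation): joint angles nearest the present ones, or None.
- env.state(): the state.
- env.get_image(name): name is "scene" or "top"; returns the picture (384x512x3 uint8, blue, green, red); there is no depth.
- env.camera_model(name): a dict with "fovy" (degrees; the focal length in pixels is half the picture's height over the tangent of half this angle, whatever the lens; pixels are square), "cx", "cy" (the principal point, pixels), "distortion" ([k1, k2, p1, p2, k3] as OpenCV has them; the pictures are not rectified), "eye" and "attitude" of the camera in the world. Camera axes: x right, y up, looking along -z (the intrinsics and any distortion apply to the point x, -y, -z); pixel columns grow to the right and rows downward; lengths in m; the calibration is good to about 2 mm. A picture is of the moment at which its call begins. camera_model takes no time and is no camera call.
A pose or a line that the arm cannot do raises env.Unreachable and nothing moves.
- env.hand_in(): hands the job in, once; it reports no verdict.
Trained networks look in the newest picture that a camera, given by its name, has taken for a name from the list of things; names that differ only in an ending like _2 or _b are one class to them, and where a whole thing is asked for, a point or a joint stands for the part that bears it (a point fixed in the world has none). Each returns a list of dicts, best first, with "score" (0 to 1); they miss things now and then, are a little off and sometimes report something else, mostly with a low value. They report only what shows in the picture. A call takes as long as a camera call. They do not tell look-alikes from the thing itself.
- env.recognise(camera, target): "box" ([centre column, centre row, width, height] in pixels, round what is visible of it).
The state is a dict: "time": time; "joint_pos": joint angles; "joint_vel": joint speeds; "tau": joint torques, N m; "position": TCP position; "tcp_rot": TCP orientation; "wrist_force": force on the tool from outside, world axes, zero at the start; "torque": the same for the moment, N m; "opening": finger opening in m.
Only numpy, scipy, OpenCV 4.12 (cv2) and the standard library are available. Lean on these libraries where they do the work, as an engineer would, in place of code of your own. Each camera call takes 0.05 s, during which the arm holds its last target.

## Working session

There is one attempt and no reset: what is moved stays moved. The work goes in short steps, each a Python script; the robot and the scene stay as the last script left them, time stands still between calls to the robot, and variables do not carry over. Pictures are saved under pics/ and viewed, and the job is handed in when it is done.

```bash
ls; mkdir -p pics; python3 - <<'E'
from cell import env
import cv2
for n in("scene","top"):
    im=env.get_image(n); cv2.imwrite(f"pics/{n}0.png",im)
    m=env.camera_model(n); print(n,m)
    for t in("pin_mid","knob_pin_mid","tee_pin_mid","rack","carriage","seat","plug"):
        print(t,[( [round(float(x)) for x in d["box"]],round(d["score"],2)) for d in env.recognise(n,t)])
s=env.state();print(s,env.tcp_to_grasp)
E
```

```text
pics
scene {'fovy': 43.416504022235266, 'cx': 251.0484617383509, 'cy': 189.42223746576906, 'distortion': array([-0.18586217,  0.        ,  0.        ,  0.        ,  0.        ]), 'eye': array([1.00885373, 0.52819965, 0.6862234 ]), 'attitude': array([0.37840258, 0.18149979, 0.39311823, 0.8181243 ])}
pin_mid [([231, 200, 17, 35], 0.89), ([181, 185, 18, 30], 0.87), ([161, 225, 18, 39], 0.71)]
knob_pin_mid [([142, 158, 18, 19], 0.72)]
tee_pin_mid [([160, 169, 20, 24], 0.49)]
rack [([214, 129, 72, 62], 0.97), ([164, 189, 92, 78], 0.64)]
carriage [([281, 262, 135, 108], 0.59)]
seat [([280, 263, 133, 113], 0.84)]
plug [([279, 264, 132, 109], 0.8)]
top {'fovy': 49.19544769364953, 'cx': 258.50723803393544, 'cy': 200.28916148266268, 'distortion': array([0.00711027, 0.        , 0.        , 0.        , 0.        ]), 'eye': array([ 0.31154978, -0.00652656,  1.02459884]), 'attitude': array([-0.701527  , -0.03830986,  0.03179396,  0.7109018 ])}
pin_mid [([299, 159, 14, 17], 0.71), ([283, 120, 12, 15], 0.62), ([263, 186, 9, 14], 0.53)]
knob_pin_mid [([365, 167, 13, 16], 0.56)]
tee_pin_mid [([337, 16
[... 211 characters left out ...]
5)]
{'time': 0.8, 'joint_pos': array([ 1.15949363,  0.59114035,  0.04839085,  1.60848835, -0.03331898,
        0.94269056, -0.03368758]), 'joint_vel': array([ 0.00080332, -0.00041519,  0.00090154,  0.00014021, -0.00054793,
       -0.00038768,  0.00106846]), 'tau': array([ 3.18000457e-04, -5.48565173e+01,  1.54540032e+00, -1.98526222e+01,
        9.18169040e-03,  1.45432350e-03, -7.82386934e-06]), 'position': array([ 0.2265671 , -0.688706  ,  0.23134965]), 'tcp_rot': array([3.90796706e-05, 9.87398383e-01, 1.58254328e-01, 6.73578303e-06]), 'wrist_force': array([ 0.27768261,  0.109869  , -0.15362348]), 'torque': array([0.01265352, 0.08843958, 0.06065831]), 'opening': 0.08542848495786731} 0.0187
```

```bash
python3 - <<'E'
import cv2
a=cv2.imread("pics/top0.png");b=cv2.imread("pics/scene0.png")
cv2.imwrite("pics/topc.png",cv2.resize(a[90:320,140:450],None,fx=2.55,fy=2.55,interpolation=cv2.INTER_CUBIC))
cv2.imwrite("pics/scenec.png",cv2.resize(b[90:330,90:370],None,fx=2.5,fy=2.5,interpolation=cv2.INTER_CUBIC))
E
```

```text
(no output)
```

View pics/topc.png

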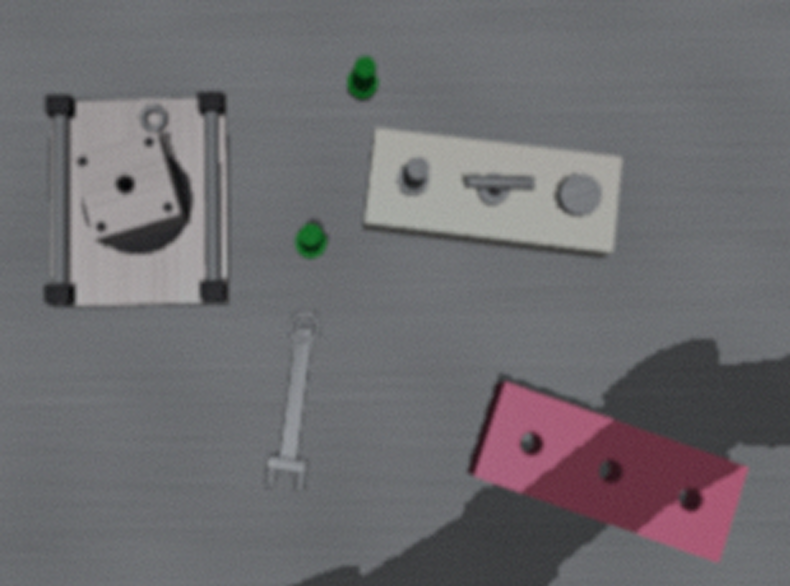

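View pics/scenec.png

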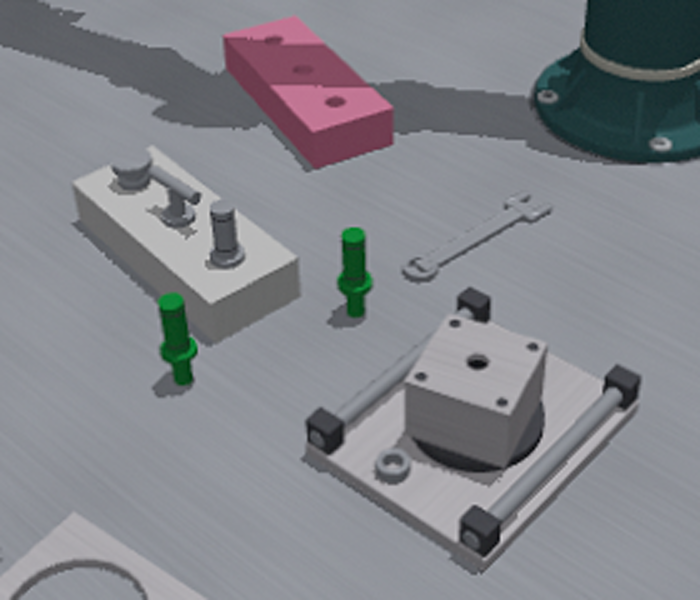

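View pics/scene0.png

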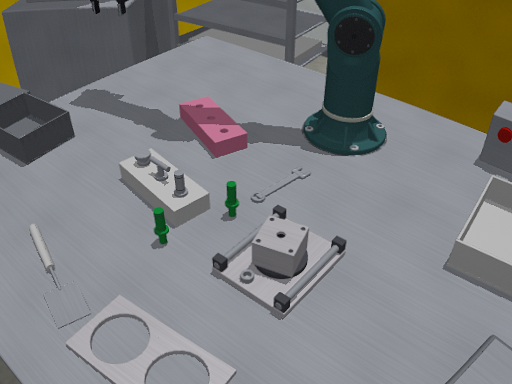

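The scene shows three tall-handle candidates. In the top view the green ones are at (283,120) and (263,186), and the steel one is at (301,159), or (181,185) in the scene view, standing in the white rack. Only the steel one fits the description. The hole is at about (189,162) in top. I'll confirm with an enlarged crop and localise both.

```bash
cat > h.py <<'E'
import numpy as np, cv2
from cell import env
from scipy.spatial.transform import Rotation as R
def cam(n):
    m=env.camera_model(n); f=192/np.tan(np.radians(m["fovy"]/2))
    K=np.array([[f,0,m["cx"]],[0,f,m["cy"]],[0,0,1]]); q=m["attitude"]
    return K,np.array(m["distortion"]),np.array(m["eye"]),R.from_quat([q[1],q[2],q[3],q[0]]).as_matrix()
def at_z(n,uv,z):
    K,d,e,A=cam(n); p=cv2.undistortPoints(np.array([[uv]],float),K,d)[0,0]
    r=A@np.array([p[0],-p[1],-1]); return e+r*(z-e[2])/r[2]
def proj(n,P):
    K,d,e,A=cam(n); c=(np.atleast_2d(P)-e)@A; c=c*[1,-1,-1]
    return cv2.projectPoints(c.reshape(-1,1,3),np.zeros(3),np.zeros(3),K,d)[0].reshape(-1,2)
def crop(n,im,u,v,r=18,s=16,pts=()):
    u0,v0=int(u)-r,int(v)-r
    c=cv2.resize(im[v0:v0+2*r,u0:u0+2*r],None,fx=s,fy=s,interpolation=cv2.INTER_CUBIC)
    for p in pts:
        cv2.circle(c,(int((p[0]-u0+.5)*s),int((p[1]-v0+.5)*s)),2,(0,0,255),-1)
    return c
E
python3 - <<'E'
from h import *
a=cv2.imread("pics/top0.png");b=cv2.imread("pics/scene0.png")
def dark(im,u,v,r=5):
    g=cv2.cvtColor(im,cv2.COLOR_BGR2GRAY).astype(float)[v-r:v+r+1,u-r:u+r+1]
    w=np.clip(np.percentile(g,60)-15-g,0,None); w[w<20]=0
    yy,xx=np.mgrid[v-r:v+r+1,u-r:u+r+1]
    return np.array([(w*xx).sum(),(w*yy).sum()])/w.sum()
ht=dark(a,189,162);hs=dark(b,281,235,7)
print(ht,hs,at_z("top",ht,.077),at_z("top",ht,.08),at_z("scene",hs,.078),at_z("scene",hs,.08))
# pin initial guess
g=at_z("top",(302.7,157.5),.098);print(g, at_z("scene",(179.2,172.5),.098))
g=at_z("top",(302.7,157.5),.098)[:2]
th=np.linspace(0,2*np.pi,24,endpoint=False)
def ring(c,r,z): return np.c_[c[0]+r*np.cos(th),c[1]+r*np.sin(th),0*th+z]
P=np.vstack([ring(g,.01,.098),ring(g,.015,.05)])
h=at_z("top",ht,.08)[:2]
row1=np.hstack([crop("top",a,302,159,16,12,proj("top",P)),crop("scene",b,180,185,16,12,proj("scene",P))])
row2=np.hstack([crop("top",a,189,162,12,16,proj("top",ring(h,.0088,.08))),crop("scene",b,281,235,12,16,proj("scene",ring(h,.0088,.08)))])
cv2.imwrite("pics/z1.png",row1);cv2.imwrite("pics/z2.png",row2)
E
```

```text
[188.68477629 161.84166182] [280.56212011 234.66107464] [0.4967642 0.1606957 0.077    ] [0.49617783 0.16016629 0.08      ] [0.49557654 0.16149435 0.078     ] [0.49726433 0.16270017 0.08      ]
[ 0.49877737 -0.09880296  0.098     ] [ 0.50242981 -0.09615554  0.098     ]
```

View pics/z1.png

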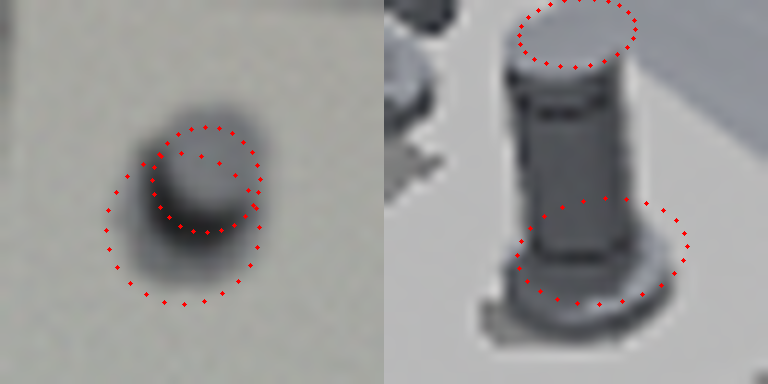

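View pics/z2.png

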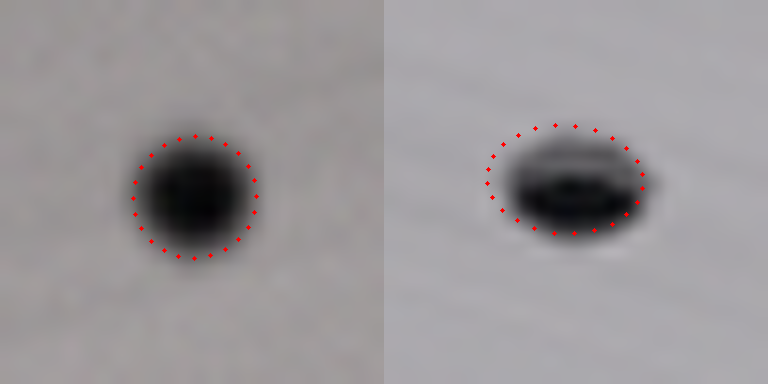

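The crop confirms the steel, plain cylindrical handle at top (303,156). The hole is at top (188.7,161.8) and scene (280.5,234.0). I'll refine the pin position and grasp with the jaws across the rack, away from the tee's crossbar.

```bash
cat >> h.py <<'E'
def down(yaw): # tool y along (sin yaw', ...) : tool x at angle yaw
    return np.array([0,np.cos(yaw/2),np.sin(yaw/2),0])
def say(t=""):
    s=env.state(); print(t,"t%.2f"%s["time"],np.round(s["position"],4),"F",np.round(s["wrist_force"],1),"T",np.round(s["torque"],2),"op%.4f"%s["opening"]); return s
E
python3 - <<'E'
from h import *
pt=at_z("top",(303.2,156.3),.098);ps=at_z("scene",(178.8,171.8),.098);print(pt,ps)
ht=at_z("top",(188.68,161.84),.08);hs=at_z("scene",(280.5,234.0),.08);print(ht,hs)
k=at_z("top",(578/2.55+139.5,194/2.55+89.5),.07);print("knob",k)
p=(pt+ps)/2
print(p)
d=k-pt; ang=np.arctan2(d[1],d[0]); print("rack y ang",ang, np.hypot(d[0],d[1]))
# tool x along rack y line (either sense)
for a in (ang,ang+np.pi):
    q=down(a)
    print(a,env.ik([p[0],p[1],.16],q), env.ik([hs[0],hs[1],.12],q))
say()
E
```

```text
[ 0.5014897  -0.09998492  0.098     ] [ 0.50131369 -0.09856596  0.098     ]
[0.49618184 0.16017725 0.08      ] [0.49597822 0.1615637  0.08      ]
knob [ 0.48338978 -0.24688186  0.07      ]
[ 0.50140169 -0.09927544  0.098     ]
rack y ang -1.6933934776563793 0.14800783732257267
-1.6933934776563793 [-0.26876527  0.47766615  0.50521304  2.1616433  -0.40892999  0.59385229
 -2.73156967] [ 0.33704409  0.75544874 -1.07538042  2.11868816  0.92810104  0.85340849
  1.70325166]
1.4481991759334139 [ 0.35623475  0.44722183 -0.3262317   2.13524963  0.25005892  0.59446136
 -0.27095746] [-0.060991    0.54282096 -0.45824203  2.13424011  0.44718654  0.55674934
 -0.96988255]
 t0.80 [ 0.2266 -0.6887  0.2313] F [ 0.3  0.1 -0.2] T [0.01 0.09 0.06] op0.0854
```

```bash
python3 - <<'E'
from h import *
q=down(1.4482); p=np.array([.5014,-.0993])
env.move_to([*p,.19],q); say("hover")
env.set_gripper(.06)
cv2.imwrite("pics/t1.png",env.get_image("top"));cv2.imwrite("pics/s1.png",env.get_image("scene"))
env.move_linear([*p,.064],velocity=.12); s=say("down"); print(s["tcp_rot"])
cv2.imwrite("pics/s2.png",env.get_image("scene"))
a=cv2.imread("pics/s1.png")[90:290,60:320];b=cv2.imread("pics/s2.png")[90:290,60:320]
cv2.imwrite("pics/s12.png",cv2.resize(np.vstack([a,b]),None,fx=1.5,fy=1.5))
E
```

```text
hover t3.12 [ 0.5016 -0.1007  0.19  ] F [-0.7 -0.4 -0. ] T [-0.05 -0.04  0.03] op0.0854
down t4.80 [ 0.5019 -0.0993  0.0645] F [ 0.1  0.5 -1. ] T [0.04 0.02 0.02] op0.0599
[4.25712528e-04 7.49120958e-01 6.62432973e-01 4.06836367e-04]
```

View pics/s12.png

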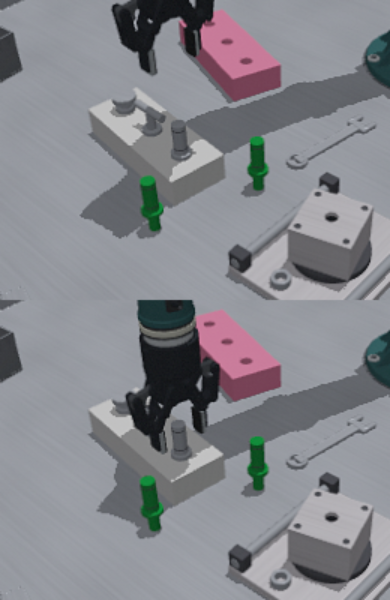

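The fingers straddle the steel pin; in the cropped picture it sits at about (180,437). Grasping and lifting.

```bash
python3 - <<'E'
from h import *
p=np.array([.5014,-.0993])
env.move_linear([*p,.060],velocity=.05); say("down")
env.set_gripper(.0,squeeze=100); say("grip")
s=env.state();
env.move_linear([*p,.13],velocity=.1); say("lift")
env.dwell(.2); say("lift")
cv2.imwrite("pics/s3.png",env.get_image("scene"));cv2.imwrite("pics/t3.png",env.get_image("top"))
h=[.4961,.1609]
env.move_to([h[0],h[1],.128],down(1.4482)); env.dwell(.4); say("over hole")
cv2.imwrite("pics/s4.png",env.get_image("scene"));cv2.imwrite("pics/t4.png",env.get_image("top"))
a=cv2.imread("pics/s3.png")[90:290,60:320];b=cv2.imread("pics/s4.png")[130:330,180:440]
cv2.imwrite("pics/s34.png",cv2.resize(np.hstack([a,b]),None,fx=1.5,fy=1.5))
b=cv2.imread("pics/s4.png")
cv2.imwrite("pics/s4z.png",cv2.resize(b[170:260,230:340],None,fx=7,fy=6.6,interpolation=cv2.INTER_CUBIC))
E
```

```text
down t5.10 [ 0.5014 -0.0994  0.0601] F [-0.8 -0.6  0.6] T [-0.    0.04  0.01] op0.0599
grip t5.56 [ 0.5016 -0.0993  0.0603] F [-0.3  0.2  4.1] T [0.03 0.07 0.02] op0.0180
lift t6.41 [ 0.5009 -0.0993  0.1296] F [ 0.3  0.2 -1.6] T [-0.04 -0.03  0.03] op0.0176
lift t6.61 [ 0.5009 -0.0992  0.1293] F [ 0.4 -0.5 -0.3] T [-0.02  0.03 -0.  ] op0.0177
over hole t8.12 [0.4963 0.1601 0.128 ] F [ 0.1  0.5 -1.8] T [-0.01  0.03 -0.02] op0.0181
```

View pics/s34.png

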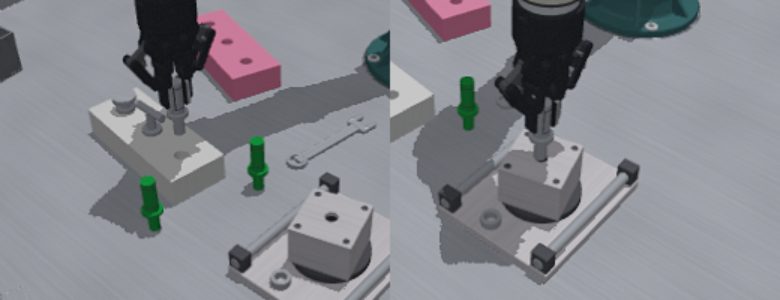

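View pics/s4z.png

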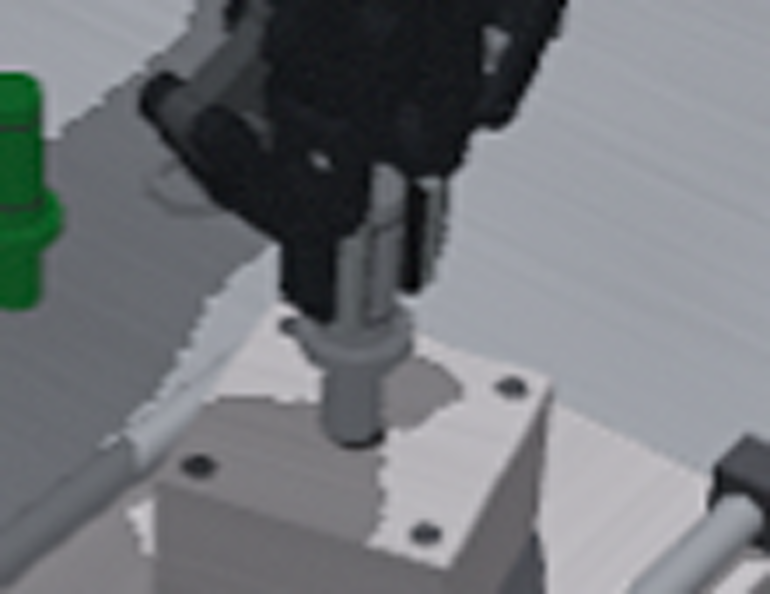

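The pin's foot is right above the hole: at 7x zoom the foot spans columns 322–385 and the hole spans about 320–387. Descending in small steps with a force check.

```bash
python3 - <<'E'
from h import *
h=np.array([.4961,.1609])
z=.128
while z>.1205:
    z-=.0005
    env.move_linear([*h,z],velocity=.02); env.dwell(.05)
    s=say("c%.4f"%z)
    if s["wrist_force"][2]>7: break
E
```

```text
c0.1275 t8.53 [0.4961 0.161  0.1275] F [ 0.3  0.4 -2. ] T [ 0.01  0.04 -0.03] op0.0175
c0.1270 t8.82 [0.4961 0.1609 0.127 ] F [-0.5  0.3 -1. ] T [-0.02  0.02 -0.01] op0.0179
c0.1265 t9.12 [0.4961 0.1609 0.1265] F [-0.  -0.  -1.4] T [-0.04 -0.04 -0.03] op0.0178
c0.1260 t9.43 [0.4962 0.1609 0.1261] F [-1.6  1.1 -0.9] T [ 0.01  0.03 -0.01] op0.0182
c0.1255 t9.72 [0.496  0.1611 0.1254] F [-0.9  0.1 -1.2] T [0.13 0.05 0.03] op0.0178
c0.1250 t10.03 [0.496  0.161  0.1249] F [-0.9  0.4 -2. ] T [ 0.23  0.04 -0.01] op0.0178
c0.1245 t10.32 [0.496  0.161  0.1245] F [-0.5  0.8 -1. ] T [0.31 0.16 0.04] op0.0178
c0.1240 t10.62 [0.496 0.161 0.124] F [-0.9  1.1 -1. ] T [ 0.33  0.16 -0.01] op0.0178
c0.1235 t10.93 [0.496  0.161  0.1235] F [-0.5  1.8 -1.7] T [ 0.4   0.2  -0.06] op0.0180
c0.1230 t11.22 [0.4961 0.161  0.123 ] F [-1.8  1.3 -0.8] T [ 0.49  0.28 -0.04] op0.0182
c0.1225 t11.53 [0.4961 0.161  0.1225] F [-1.3  1.5 -1.1] T [0.52 0.29 0.01] op0.0182
c0.1220 t11.82 [0.4961 0.1609 0.122 ] F [-1.6  0.7 -0.2] T [ 0.49  0.34 -0.11] op0.0178
c0.1215 t12.12 [0.4961 0.161  0.1215] F [-1.1  1.8 -0.2] T [0.47 0.32 0.  ] op0.0183
c0.1210 t12.43 [0.4961 0.161  0.121 ] F [-1.6  1.6 -0.6] T [0.55 0.36 0.04] op0.0178
c0.1205 t12.72 [0.4961 0.161  0.1208] F [-2.2  2.3  3.5] T [ 0.49  0.66 -0.02] op0.0178
```

The foot dropped straight in: about 5.5 mm below the face with almost no axial force, then plug contact. A small side force towards (-x,+y) suggests shifting slightly that way while pressing.

```bash
python3 - <<'E'
from h import *
h=np.array([.4961,.1609]);z=.1205
while z>.0985:
    s=env.state();F=s["wrist_force"]
    h=h+np.clip(F[:2]*.00008,-.0003,.0003)
    z-=.001
    env.move_linear([*h,z],velocity=.015); 
    s=say("c%.4f %s"%(z,np.round(h,4)))
    if s["wrist_force"][2]>28 or np.hypot(*s["wrist_force"][:2])>12: break
E
```

```text
c0.1195 [0.4959 0.1611] t12.97 [0.4961 0.1611 0.12  ] F [-1.8  1.   6.4] T [0.34 0.74 0.  ] op0.0180
c0.1185 [0.4958 0.1612] t13.22 [0.4961 0.1611 0.1191] F [-2.5  1.5  6.7] T [ 0.31  0.71 -0.04] op0.0179
c0.1175 [0.4956 0.1613] t13.47 [0.4961 0.1611 0.1182] F [-2.7  0.8  7.9] T [ 0.25  0.66 -0.01] op0.0175
c0.1165 [0.4954 0.1613] t13.72 [0.496  0.1611 0.1173] F [-2.1  0.4  8.4] T [ 0.31  0.64 -0.02] op0.0182
c0.1155 [0.4952 0.1614] t13.97 [0.496  0.1611 0.1163] F [-2.  -0.   8.9] T [ 0.28  0.52 -0.02] op0.0176
c0.1145 [0.495  0.1614] t14.22 [0.496  0.1611 0.1154] F [-2.4  0.9  8. ] T [0.22 0.51 0.01] op0.0174
c0.1135 [0.4948 0.1614] t14.47 [0.496  0.1611 0.1144] F [-1.7 -0.1  9.1] T [ 0.2   0.47 -0.01] op0.0180
c0.1125 [0.4947 0.1614] t14.72 [0.496  0.1612 0.1134] F [-0.9  1.4  7.7] T [ 0.12  0.42 -0.  ] op0.0176
c0.1115 [0.4946 0.1615] t14.97 [0.496  0.1612 0.1124] F [-0.6  0.8  8.3] T [ 0.15  0.38 -0.01] op0.0176
c0.1105 [0.4946 0.1616] t15.22 [0.4959 0.1612 0.1114] F [-0.6  0.8  8.1] T [0.14 0.36 0.02] op0.0180
c0.1095 [0.4945 0.1617] t15.47 [0.496  0.1612 0.1104] F [-1.9  0.5  7
[... 466 characters left out ...]
.73 [0.4959 0.1612 0.1055] F [-2.1 -0.1  8. ] T [-0.02  0.22  0.05] op0.0180
c0.1035 [0.494  0.1618] t16.98 [0.4959 0.1613 0.1045] F [-0.7 -0.5  7.8] T [-0.    0.2   0.01] op0.0179
c0.1025 [0.494  0.1617] t17.23 [0.4959 0.1612 0.1035] F [-1.2  0.4  7.5] T [-0.07  0.17 -0.03] op0.0181
c0.1015 [0.4939 0.1618] t17.48 [0.4959 0.1612 0.1025] F [-0.5 -1.   8. ] T [-0.03  0.12 -0.  ] op0.0177
c0.1005 [0.4938 0.1617] t17.73 [0.4959 0.1612 0.1015] F [-0.5 -0.4  8.1] T [-0.05  0.07 -0.  ] op0.0178
c0.0995 [0.4938 0.1616] t17.98 [0.4959 0.1612 0.1005] F [-0.4 -0.1  7.1] T [-0.01  0.09 -0.  ] op0.0177
c0.0985 [0.4938 0.1616] t18.23 [0.4959 0.1612 0.0995] F [-0.3  0.6  8.7] T [ 0.04  0.09 -0.01] op0.0179
```

Plug drag is a steady 8 N or so, with side forces near zero. Continuing to collar contact in finer steps.

```bash
python3 - <<'E'
from h import *
h=np.array([.4957,.1612]);z=.0985
while z>.0915:
    z-=.0005
    env.move_linear([*h,z],velocity=.01); env.dwell(.05)
    s=say("c%.4f"%z)
    if s["wrist_force"][2]>24 or np.hypot(*s["wrist_force"][:2])>12: break
cv2.imwrite("pics/s5.png",env.get_image("scene"))
b=cv2.imread("pics/s5.png")
cv2.imwrite("pics/s5z.png",cv2.resize(b[170:260,230:340],None,fx=7,fy=6.6,interpolation=cv2.INTER_CUBIC))
E
```

```text
c0.0980 t18.63 [0.4961 0.1612 0.0989] F [-3.4  1.   9.6] T [ 0.32  0.79 -0.  ] op0.0173
c0.0975 t18.93 [0.4961 0.1612 0.0984] F [-2.9  0.6 10.4] T [ 0.31  0.77 -0.02] op0.0178
c0.0970 t19.23 [0.4961 0.1612 0.0979] F [-3.5  0.9 10.4] T [ 0.26  0.8  -0.05] op0.0180
c0.0965 t19.53 [0.4961 0.1612 0.0974] F [-3.2  1.3 10.6] T [ 0.27  0.79 -0.01] op0.0181
c0.0960 t19.83 [0.4961 0.1612 0.0969] F [-2.8  1.6  9.6] T [0.32 0.86 0.  ] op0.0180
c0.0955 t20.13 [0.4961 0.1612 0.0964] F [-2.6  1.7 10.4] T [0.29 0.79 0.  ] op0.0179
c0.0950 t20.43 [0.4961 0.1611 0.0962] F [-2.7  1.4 12.5] T [0.28 0.91 0.06] op0.0183
c0.0945 t20.73 [0.4961 0.1612 0.0962] F [-4.8  0.5 17.8] T [0.09 1.2  0.04] op0.0178
c0.0940 t21.03 [0.4962 0.1612 0.0962] F [-5.1  0.6 21.3] T [ 0.07  1.41 -0.02] op0.0178
c0.0935 t21.33 [0.4961 0.1612 0.0961] F [-5.6  0.3 25.8] T [-0.    1.59  0.03] op0.0180
```

View pics/s5z.png

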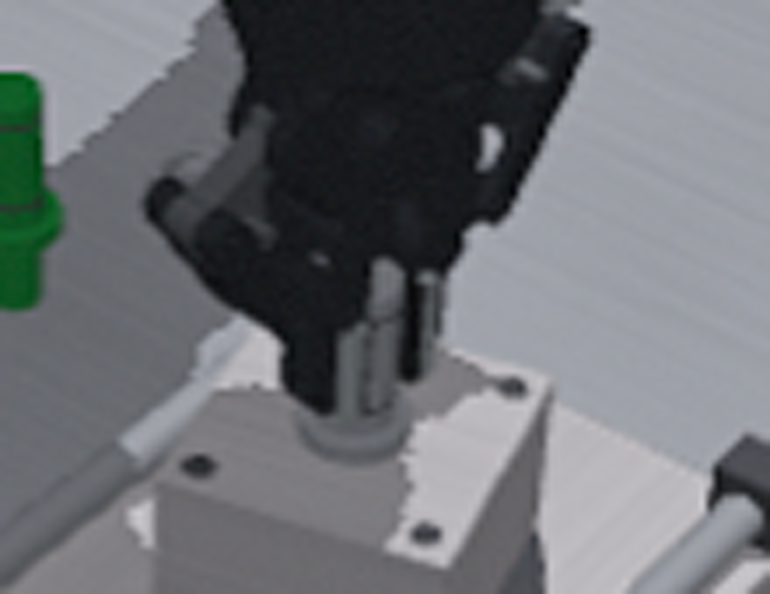

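The collar is flat on the block: TCP z stopped at 0.0961 against an expected 0.0963, while force climbed to 26 N. Relieving the side load, releasing and retreating.

```bash
python3 - <<'E'
from h import *
env.move_linear([.4942,.1616,.0945],velocity=.01); env.dwell(.1); say("relieve")
env.set_gripper(.05); say("open")
env.move_linear([.4959,.1612,.19],velocity=.08); say("up")
env.move_linear([.46,-.02,.25],velocity=.2);env.dwell(.3); say("away")
a=env.get_image("top");b=env.get_image("scene")
cv2.imwrite("pics/t6.png",a);cv2.imwrite("pics/s6.png",b)
th=np.linspace(0,2*np.pi,30,endpoint=False)
def ring(c,r,z): return np.c_[c[0]+r*np.cos(th),c[1]+r*np.sin(th),0*th+z]
c=[.496,.1609]
P=np.vstack([ring(c,.015,.086),ring(c,.015,.08),ring(c,.01,.134)])
cv2.imwrite("pics/z6.png",np.hstack([crop("top",a,189,160,22,9,proj("top",P)),crop("scene",b,281,222,22,9,proj("scene",P))]))
cv2.imwrite("pics/s6b.png",np.hstack([a[90:330,140:400],b[100:340,90:350]]))
E
```

```text
relieve t21.82 [0.496  0.1612 0.0962] F [-1.1 -0.4 14.6] T [-0.06  0.7   0.01] op0.0183
open t22.23 [0.4942 0.1612 0.0942] F [ 0.5  0.3 -0. ] T [-0.04  0.    0.  ] op0.0500
up t23.57 [0.4955 0.161  0.1895] F [ 0.3 -0.6 -0.3] T [-0.04 -0.    0.01] op0.0501
away t24.99 [ 0.46   -0.0193  0.2498] F [ 0.3 -0.3  0.2] T [-0.    0.   -0.06] op0.0497
```

View pics/z6.png

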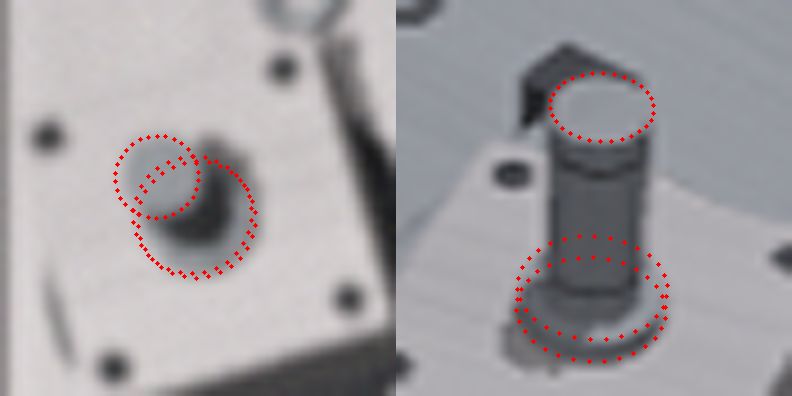

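View pics/s6b.png

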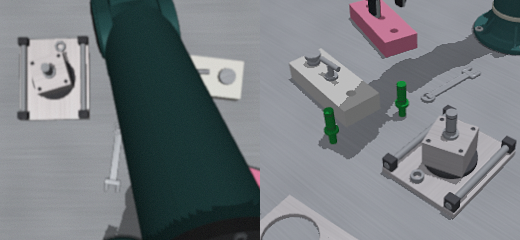

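The projected home pose (collar and handle top) matches both pictures: handle top at scene (281,209), collar seated, pin upright. The knob and tee pins still stand in the rack. Handing in.

```bash
python3 - <<'E'
from h import *
say(); print(env.hand_in())
E
```

```text
t25.09 [ 0.46   -0.0196  0.2499] F [-0.2  0.4 -0.6] T [-0.03  0.04  0.03] op0.0498
the job is handed in; nothing more can be done
None
```

The steel tall-handled pin is seated in the block on the mould carriage, collar home, and released. I handed the job in at 25 s of the 61 s allowed; no verdict is reported.

- **Finding the hole:** The two cameras agreed on the hole's position to about 1.4 mm. The foot dropped in on the first gentle descent, so no search over the top was needed.
- **Pressing home:** I pushed the plug down against a steady 8–10 N. The collar stopped with the tool at 0.0961 m (0.0963 m expected). The highest force I read was about 26 N, at collar contact.
- **Last checks:** The modelled home pose matches both pictures, with the pin upright. The knob and tee pins show standing in the rack in the last scene picture, though the arm partly hid the rack in the top view. The gripper is clear, with wrist force near zero.
- **Side load:** A small side force of up to about 6 N built up while seating the collar. It came down to about 1 N before I let go. No check failed.

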